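# Start a sampling pump at its guarded switch

### The arm

A 6-joint arm with a two-finger parallel gripper is mounted at the origin on the work surface. World frame = base frame: x ahead of the robot, y to its left, z up, the work surface at z = 0. Lengths are in m, angles in rad, forces in N, time in s.
With the tool pointing down it reaches from about 0.425 to 0.95 m from the base axis. Payload 3.5 kg.
Tool frame: the origin (TCP) lies at the very end of the fingers, on their centre line; the grasp point (between the pads) lies behind it (ctrl.grip_depth is the x of the grasp point in the tool frame, in m); x points along the fingers, z is the direction in which the jaws open and shut, and the axes are right-handed (so a half turn about x gives the same grasp; the last joint's range is limited). The gripper opens to 85 mm and grips with 20 to 120 N. Pads are 22 mm wide; open, the fingers measure 114 mm over their backs; the gripper's body (76 mm by 85 mm) begins 54 mm behind the grasp point. The pads swing forward as they close: fully open they stand 13 mm farther back than shut.
Start: joints at [0.981, 0.286, 1.577, -0, 1.279, -0.15], TCP at [0.287, 0.611, 0.231] pointing down, gripper open.
Joint ranges: [-2.77, 2.77], [-0.9, 2.22], [0.21, 2.48], [-1.53, 4.67], [0.24, 2.81], [-2.84, 2.84]. Speed limits (rad/s): [2.79, 2.79, 3.14, 3.14, 3.14, 3.14].

### API

Orientations are given as a 3x3 rotation matrix whose columns are the frame's x, y, z axes.
In Python, from bench import ctrl gives the robot as it stands.
- The arm moves only by the tool jog_arm, never from a script. Its argument "moves" is one flat list of numbers, 4 for each row, row after row: the shift along the tool's x, y, z in mm, then the turn about the tool's x in degrees. In form: [x, y, z, yaw, x, y, z, yaw, ...]. A call has exactly 5 rows; each row shifts and turns the pose as measured when the row begins, along the tool's axes as they then stand; what a row does not reach is not made up. A row lasts 1/8 s, in which the tool goes at most 62.5 mm and 10.7 degrees, less where a joint would pass 70% of its speed; a pose out of reach is approached as far as the arm can. A call with a gripper value outside its range is refused whole. "gripper" is the closure, from 0 (fully open) to 1 (shut), set as the call begins (left out, the last holds). The fingers move at their own pace and stop on an object; the grip force is fixed at half the most. Time passes only in rows, so rows that do not move let the fingers close, or fill a call up. It gives the time, the measured TCP pose, the force and the opening at its end, in the units of the state.
- ctrl.get_obs(): the state, without advancing time (a new reading comes with each control period).
- ctrl.grab_frame(name): name is "scene" or "top" or "wrist"; returns a dict with "image" (480x640x3 uint8, red, green, blue), "fx", "fy", "cx", "cy" (pixels), "origin" and "rotation" of the camera in the world; the wrist camera has in their place "mount" (4x4, takes a point from camera to tool coordinates, whose origin is the TCP and whose axes are the tool frame's). Camera axes: x right, y down, z forward; pixel columns grow to the right and rows downward; lengths in m; the calibration is good to about 2 mm. A picture is of the moment at which its call begins: read the wrist's pose just before it. There is no depth.
- ctrl.hand_in(): hands the job in, once; it reports no verdict.
The state is a dict: "time": time; "joint_pos": joint angles; "qvel": joint speeds; "joint_torque": joint torques, N m; "eef_pos": TCP position; "eef_rot": TCP orientation; "ft_force": force on the tool from outside, world axes, zero at the start; "ft_torque": the same for the moment, N m; "grip_width": opening from 0.0 (shut) to 1.0 (fully open).
Only numpy, scipy, OpenCV 4.12 (cv2) and the standard library are available. Lean on these libraries where they do the work, as an engineer would, in place of code of your own. Each camera call takes 0.05 s, during which the arm holds its last target.

### The job

Start the sampling pump on the control box with the red guard: lift the guard by its lip with a fingertip and swing it back until it stays open by itself, push the toggle underneath over to run (the side towards the guard's hinge), then push the guard forward again so that it drops fully shut over the toggle. Nothing needs gripping; leave the yellow-guarded switch shut and off, and the tub, the bottle and the wrench where they are.

Things in the scene. Friction and masses are not known exactly. Their poses are not given: they have to be found in the camera images.
- red_box: Control box with the red guard: grey enclosure 150 x 100 x 75 mm (x, y, z), screwed to the table by side feet (126 mm over them). Origin: centre of its underside. Own -x is its front, towards the robot, turned up to 20 degrees; z up. The guarded switch stands on the flat lid, 75 mm up. A lamp and a fuse cap, 16 mm tall, stand on the lid 54 mm behind the box's centre, 24 mm to either side.
- red_hinge (a point): Middle of the red guard's hinge pin, which runs along the box's y; fixed to the box at (-1, 0, 82) mm in its frame, 7 mm above the lid. The red guard is a hood of 2 mm painted sheet, 29 mm wide (y), about 55 g. Shut, its outline, as (mm in front of the pin, mm above the pin): top from (6, 33) to (50, 35), nose down to (61, 16), lip out to (76, 13); open below and behind.
- red_lip (a point): Middle of the free edge of the red guard's lifting lip; moves with the guard. Shut: 75 mm in front of (box -x) and 13 mm above the hinge pin, so 20 mm above the lid and 1 mm beyond the box's front edge, with nothing below it. Fully open: about 74 mm above and 19 mm behind the pin.
- red_guard (a joint): Angle of the red guard (rad): 0 shut, growing as the lip swings up and back about the hinge, stop at 1.65, where the hood stands upright and its former top faces backwards, 33 to 39 mm behind the pin. No spring, little friction: let go below about 0.9 it drops shut, above about 1.2 it falls back to the stop and stays.
- red_tip (a point): Middle of the end of the red box's steel toggle, 6 to 7 mm thick, 22 mm long from its pivot. The pivot is at (-29, 0, 86) mm in the box's frame: 28 mm in front of the guard's hinge, 11 mm above the lid. At off this end is 7 mm in front of the pivot, at run 7 mm behind it, each time 32 mm above the lid. A 12 mm tall threaded bushing surrounds the pivot.
- red_toggle (a joint): Angle of the red box's toggle (rad): 0 off (leaning to the front, away from the hinge), 0.6 run (leaning back, towards the hinge). It goes over centre at 0.3 and from there snaps to either side by itself; about 3 N at its end moves it.
- yellow_box: The other control box, built exactly like the first but with a yellow guard; to be left alone. Origin: centre of its underside; own -x is its front, z up. Its shut guard rises to 117 mm above the table.
- yellow_guard (a joint): Angle of the yellow guard (rad): 0 shut, built like the red one.
- yellow_toggle (a joint): Angle of the yellow box's toggle (rad): 0 off, 0.6 run.
- tub_centre (a point): Centre, half-way up, of the white sample tub with a blue lid, standing beside the boxes: 69 mm across, 69 mm tall, loose.
- bottle_centre (a point): Centre, half-way up, of the dark brown reagent bottle standing beside the boxes: 58 mm across, 155 mm tall, loose.
- wrench_centre (a point): Middle of the steel wrench lying on the table in front of the boxes, roughly across the robot's view: 170 mm long, up to 38 mm wide, 8 mm thick, loose.
Not all that is in view belongs to the job. Leave any blue look-alike of the red_box alone.

How it is judged:
On the way, in this order (a step that is already met when the one before it is completed fails the run):
1. the red guard is swung back and stays open, the toggle still off (value of joint red_guard above 1.4 rad and value of joint red_toggle below 0.15 rad), for 0.2 s.
2. the toggle is pushed to run with the guard open (value of joint red_toggle above 0.5 rad and value of joint red_guard above 1.1 rad), for 0.2 s.
At the end, for the whole second after the job is handed in: The red guard is fully shut (within 0.06 rad) and still, its toggle at run (above 0.5 rad); the yellow guard is shut (within 0.06 rad) with its toggle off (below 0.1 rad); tub, bottle and wrench are within 15 mm of where they stood (value of joint each of red_guard, yellow_guard below 0.06 rad and value of joint red_toggle above 0.5 rad and velocity of joint red_guard between -0.1 and 0.1 rad/s and value of joint yellow_toggle below 0.1 rad and not (distance of tub_centre from where it was at the start of the episode above 0.015 m) and not (distance of bottle_centre from where it was at the start of the episode above 0.015 m) and not (distance of wrench_centre from where it was at the start of the episode above 0.015 m)); the robot touches nothing.
It fails at once if the yellow guard is lifted (more than 0.25 rad) or its toggle moved (value of joint yellow_guard above 0.25 rad or value of joint yellow_toggle above 0.2 rad).
It fails at once if the tub, the bottle or the wrench is lifted, knocked over or pushed more than 15 mm away (distance of any of tub_centre, bottle_centre, wrench_centre from where it was at the start of the episode above 0.015 m).
It also fails if it takes over 54 s, if anything falls off the work surface, if the arm or the gripper's body presses on something with over 40 N, if the wrist force passes 120 N, or if a joint passes its speed limit or range.

## Working session

There is one attempt and no reset: what is moved stays moved. The work goes in short steps, Python scripts to look and compute and a tool call to move; the robot and the scene stay as the last step left them, time stands still between calls to the robot, and variables do not carry over. Pictures are saved under pics/ and viewed, and the job is handed in when it is done.

Besides the shell and the picture viewer there is one more tool, called after "Request:" by a JSON object that holds its "name" and its "arguments", one argument or row to a line. jog_arm: Moves the arm, as the interface text tells. Its arguments: {"type":"object","properties":{"moves":{"type":"array","items":{"type":"number"}},"gripper":{"type":"number"}},"required":["moves"]}

```bash
mkdir -p pics; ls
cat > h.py <<'E'
import numpy as np, cv2, pickle
from bench import ctrl
def grab(n,fn):
    o=ctrl.get_obs(); f=ctrl.grab_frame(n)
    if n=="wrist":
        M=np.array(f["mount"]);R=np.array(o["eef_rot"]);p=np.array(o["eef_pos"])
        f["rotation"]=R@M[:3,:3]; f["origin"]=R@M[:3,3]+p
    cv2.imwrite(fn,f["image"][:,:,::-1]); pickle.dump(f,open(fn[:-4]+".pkl","wb")); return f
def load(fn): return pickle.load(open(fn,"rb"))
def ray(f,u,v):
    d=np.array(f["rotation"])@np.array([(u-f["cx"])/f["fx"],(v-f["cy"])/f["fy"],1.]); return np.array(f["origin"]),d
def plane(f,u,v,z):
    o,d=ray(f,u,v); return o+d*(z-o[2])/d[2]
def proj(f,P):
    c=np.array(f["rotation"]).T@(np.array(P)-np.array(f["origin"])); return f["fx"]*c[0]/c[2]+f["cx"],f["fy"]*c[1]/c[2]+f["cy"]
E
python3 - <<'E'
from h import *
for n in("scene","top","wrist"):
    f=grab(n,f"pics/{n}0.png"); print(n,f["origin"],np.round(f["rotation"],3).tolist(),f["fx"],f["cx"],f["cy"])
o=ctrl.get_obs()
for k in o: print(k,np.round(o[k],3).tolist())
print(ctrl.grip_depth)
E
```

```text
pics
scene [0.80777842 0.42280152 0.96456716] [[-0.806, 0.508, -0.303], [0.592, 0.699, -0.402], [0.008, -0.504, -0.864]] 482.1349562020808 321.40106043312846 235.52887659482525
top [ 0.35157359 -0.0182972   1.24569858] [[0.007, -0.993, 0.115], [-0.999, -0.003, 0.033], [-0.033, -0.115, -0.993]] 586.4354032472512 316.88680265451654 235.32482576719272
wrist [0.22549941 0.63997719 0.37316744] [[0.426, 0.871, 0.245], [0.905, -0.41, -0.116], [-0.001, 0.271, -0.962]] 331.9636324463437 314.15551853212827 233.63239109174233
time 0.15
joint_pos [0.981, 0.287, 1.578, 0.0, 1.279, -0.15]
qvel [-0.001, -0.001, -0.003, -0.0, -0.001, -0.0]
joint_torque [0.001, -40.66, -29.314, -0.0, 0.004, -0.0]
eef_pos [0.287, 0.61, 0.23]
eef_rot [[-0.001, -0.905, 0.426], [-0.002, 0.426, 0.905], [-1.0, 0.0, -0.002]]
ft_force [0.456, -0.5, -0.217]
ft_torque [0.036, 0.031, -0.014]
grip_width 1.001
-0.0187
```

View pics/scene0.png

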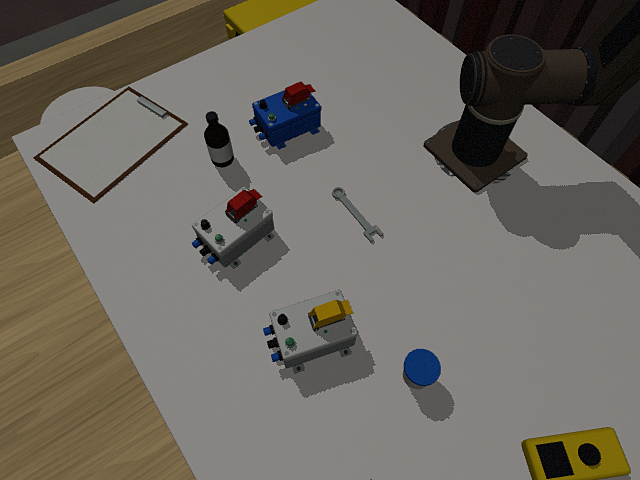

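View pics/top0.png

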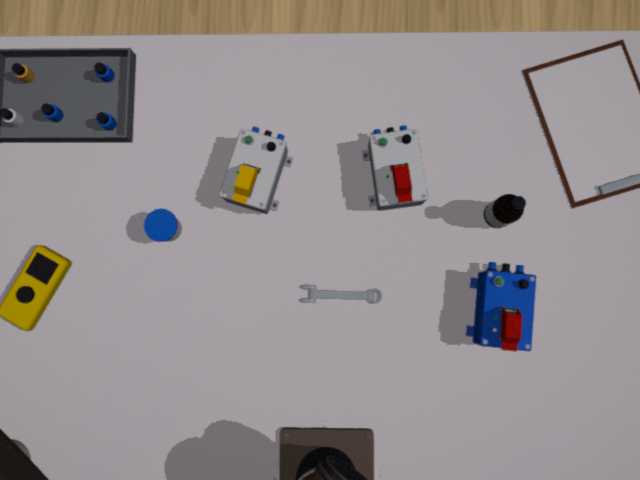

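View pics/wrist0.png

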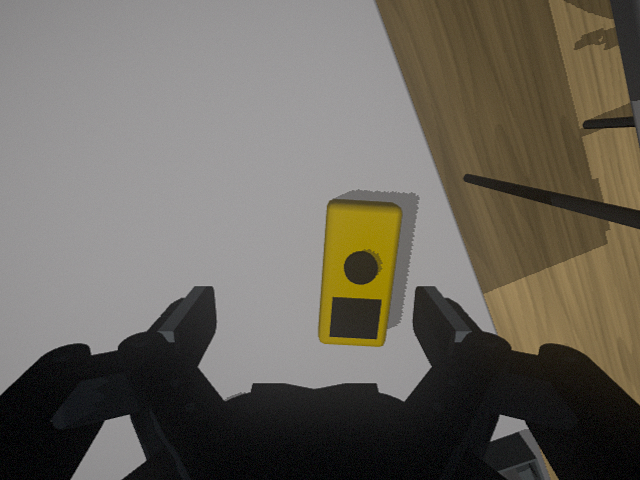

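The scene view shows the red-guarded grey box at about (233,225) and the blue decoy at (287,115). In the top view the red box is at about (398,168), the yellow box at (255,170), the tub at (161,225), the bottle at (502,210) and the wrench at (340,295). Next I'll measure the red guard and the lid.

Run:
```python
from h import *
for n,c in(("top",(350,110,450,230)),("scene",(180,170,300,280))):
    f=load(f"pics/{n}0.pkl"); im=f["image"]
    x0,y0,x1,y1=c
    hsv=cv2.cvtColor(im,cv2.COLOR_RGB2HSV)
    m=(((hsv[...,0]<8)|(hsv[...,0]>172))&(hsv[...,1]>150)&(hsv[...,2]>50)).astype(np.uint8)
    k=np.zeros_like(m);k[y0:y1,x0:x1]=1;m*=k
    cs,_=cv2.findContours(m,0,2);c=max(cs,key=cv2.contourArea)
    print(n,cv2.contourArea(c),cv2.boundingRect(c),cv2.approxPolyDP(c,1.5,True)[:,0].tolist())
    cv2.imwrite(f"pics/{n}_crop.png",cv2.resize(im[y0:y1,x0:x1,::-1],None,fx=5,fy=5,interpolation=cv2.INTER_CUBIC))
```

```text
top 499.0 (392, 164, 20, 39) [[406, 164], [403, 166], [392, 166], [399, 202], [411, 200], [410, 181]]
scene 292.0 (228, 189, 34, 21) [[261, 196], [253, 189], [248, 192], [243, 190], [228, 202], [237, 209], [250, 198]]
```

View pics/top_crop.png

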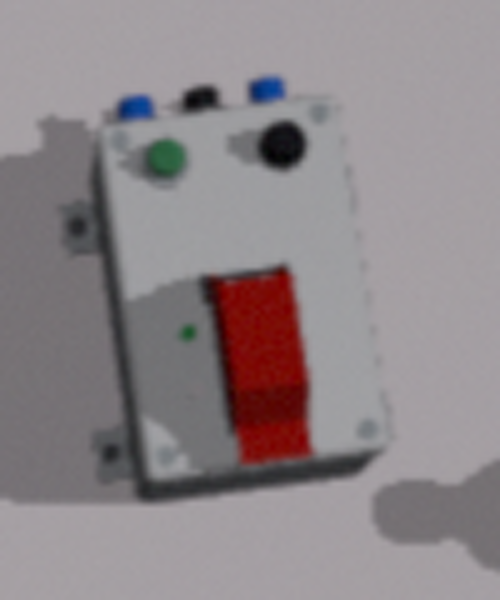

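View pics/scene_crop.png

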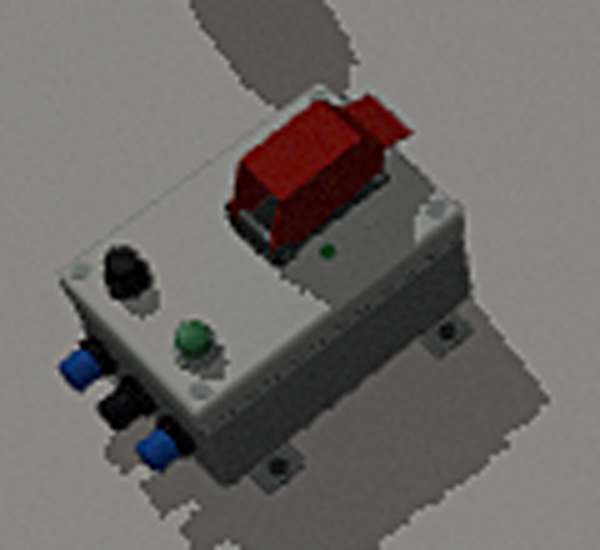

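```bash
cat >> h.py <<'E'
def box(P):
    x,y,a=P;R=np.array([[np.cos(a),-np.sin(a),0],[np.sin(a),np.cos(a),0],[0,0,1]]); return R,np.array([x,y,0])
E
python3 - <<'E'
from h import *
from scipy.optimize import least_squares
t=load("pics/top0.pkl"); s=load("pics/scene0.pkl")
T=lambda u,v:(350+u/5-.4,110+v/5-.4); S=lambda u,v:(180+u/5-.4,170+v/5-.4)
ob=[(t,T(100,127),(75,50,75)),(t,T(340,97),(75,-50,75)),(t,T(386,445),(-75,-50,75)),(t,T(148,480),(-75,50,75)),
(t,T(165,157),(54,24,91)),(t,T(283,145),(54,-24,91)),(t,T(240,463),(-76,14.5,95)),(t,T(310,455),(-76,-14.5,95)),
(s,S(120,262),(54,-24,91)),(s,S(193,336),(54,24,91)),(s,S(60,275),(75,-50,75)),(s,S(200,412),(75,50,75)),(s,S(465,208),(-75,50,75)),(s,S(322,86),(-75,-50,75)),
(s,S(368,94),(-76,-14.5,95)),(s,S(412,132),(-76,14.5,95))]
def fit(obs):
    def r(P):
        R,o=box(P); return np.concatenate([np.array(proj(f,R@np.array(p)/1e3+o))-uv for f,uv,p in obs])
    q=least_squares(r,[.8,-.1,0],loss="soft_l1"); return q.x,r(q.x)
for o in (ob,ob[:8],ob[8:]):
    P,e=fit(o); print(P,np.degrees(P[2]));print(np.round(e.reshape(-1,2),1).tolist())
P,_=fit(ob);np.save("red.npy",P)
R,o=box(P)
print("lip",R@[-.076,0,.095]+o,"hinge",R@[-.001,0,.082]+o)
for n,uv,z in(("tub",(161,225),.069),("bottle cap",(515,202),.155),("wr l",(302,293),.008),("wr r",(381,296),.008),("wr mid",(341,295),.008),("yellow lid",(255,170),.075),("blue",(505,310),.075)): print(n,plane(t,*uv,z).round(3))
E
```

```text
[ 0.6265274  -0.14219971  0.14156606] 8.111137995935175
[[-1.6, -0.1], [-1.0, -0.9], [1.3, 1.2], [-0.4, 1.1], [0.2, -0.1], [0.3, -1.0], [-0.2, 0.8], [0.3, 0.4], [0.2, -0.1], [-0.3, -0.9], [-1.4, -0.4], [-0.5, 1.5], [0.4, 0.3], [-0.2, -1.8], [0.1, 0.4], [-0.1, 0.5]]
[ 0.62690822 -0.1425563   0.13350016] 7.648995478262401
[[-1.1, -0.5], [-0.5, -1.0], [1.2, 1.3], [-0.6, 0.7], [0.6, -0.4], [0.7, -1.2], [-0.4, 0.6], [0.2, 0.3]]
[ 0.62618978 -0.14191123  0.14933803] 8.556438861406237
[[0.5, 0.0], [0.1, -0.9], [-1.2, -0.1], [-0.0, 1.6], [0.6, 0.1], [-0.3, -1.8], [0.1, 0.2], [-0.1, 0.3]]
lip [ 0.55128769 -0.15292283  0.095     ] hinge [ 0.62553741 -0.1423408   0.082     ]
tub [0.507 0.34  0.069]
bottle cap [ 0.541 -0.351  0.155]
wr l [0.372 0.054 0.008]
wr r [ 0.367 -0.112  0.008]
wr mid [ 0.369 -0.028  0.008]
yellow lid [0.621 0.149 0.075]
blue [ 0.34  -0.349  0.075]
```

Pose found: box at (0.627, -0.142), yaw about 8.1°. The plan is to shut the gripper and turn the jaw axis along the box's y, so tool -y points to the box's back, +z to its left and +x down. I'll press the pad side on the lip edge while moving up.

Request:
{"name": "jog_arm", "arguments": {
  "moves": [0,0,0,-8.3,0,0,0,-8.3,0,0,0,-8.3,0,0,0,-8.4,0,0,0,0],
  "gripper": 1
}}

```text
time: 0.78
eef_pos: [0.2863, 0.6092, 0.2271]
eef_rot: [[-0.004, -0.987, -0.158], [-0.006, -0.158, 0.987], [-1.0, 0.005, -0.005]]
ft_force: [-0.4, 0.6, 0.5]
grip_width: -0.001
```

```bash
cat >> h.py <<'E'
def st():
    o=ctrl.get_obs();P=np.load("red.npy");R,b=box(P);R0=np.array(o["eef_rot"]);p=np.array(o["eef_pos"])
    print("t",o["time"],"tcp",p.round(4),"box mm",(R.T@(p-b)*1e3).round(1),"tilt",R0[:,0].round(3),"zang",round(np.degrees(np.arctan2(R0[1,2],R0[0,2])),2),"F",np.round(o["ft_force"],1),"gw",round(o["grip_width"],2),"q6",round(o["joint_pos"][5],2))
    return o,R,b
def to(x,y,z):
    o=ctrl.get_obs();P=np.load("red.npy");R,b=box(P);R0=np.array(o["eef_rot"]);p=np.array(o["eef_pos"])
    print("to",(x,y,z),(R0.T@(R@np.array([x,y,z])/1e3+b-p)*1e3).round(1))
E
python3 -c "
from h import *
st();to(-115,0,231)"
```

```text
t 0.775 tcp [0.2863 0.6092 0.2271] box mm [-230.8  791.8  227.1] tilt [-0.004 -0.006 -1.   ] zang 99.09 F [-0.4  0.6  0.5] gw -0.0 q6 -0.75
to (-115, 0, 231) [-2.000e-01 -1.023e+02 -7.937e+02]
```

Request:
{"name": "jog_arm", "arguments": {
  "moves": [-2,-7,-56,0,-2,-7,-56,0,-2,-7,-56,0,-2,-7,-56,0,-2,-7,-56,0]
}}

```text
time: 1.4
eef_pos: [0.3645, 0.333, 0.2367]
eef_rot: [[-0.004, -0.989, -0.151], [-0.007, -0.151, 0.989], [-1.0, 0.005, -0.007]]
ft_force: [-0.1, 0.5, 0.0]
grip_width: 0.0
```

Request:
{"name": "jog_arm", "arguments": {
  "moves": [-1,-7,-56,0,-1,-7,-56,0,-1,-7,-56,0,-1,-7,-56,0,-1,-7,-56,0]
}}

```text
time: 2.02
eef_pos: [0.4405, 0.0524, 0.2446]
eef_rot: [[0.001, -0.99, -0.138], [-0.007, -0.138, 0.99], [-1.0, 0.0, -0.007]]
ft_force: [0.2, -0.2, -0.3]
grip_width: 0.001
```

```bash
python3 -c "
from h import *
st();to(-115,0,200)"
```

```text
t 2.025 tcp [0.4405 0.0524 0.2446] box mm [-156.7  218.8  244.6] tilt [ 0.001 -0.007 -1.   ] zang 97.94 F [ 0.2 -0.2 -0.3] gw 0.0 q6 -1.81
to (-115, 0, 200) [  46.1  -42.4 -218.4]
```

Request:
{"name": "jog_arm", "arguments": {
  "moves": [5,-10,-54,0,8,-10,-54,0,10,-10,-54,0,12,-11,-54,0,8,0,-2,0]
}}

```text
time: 2.65
eef_pos: [0.5124, -0.1696, 0.2041]
eef_rot: [[0.007, -0.993, -0.118], [-0.008, -0.118, 0.993], [-1.0, -0.005, -0.009]]
ft_force: [0.2, -1.1, -0.2]
grip_width: 0.001
```

Run:
```python
from h import *
st();to(-115,0,100)
f=grab("wrist","pics/w1.png");R,b=box(np.load("red.npy"))
im=f["image"][:,:,::-1].copy()
for p in((-76,14.5,95),(-76,-14.5,95),(-75,50,75),(-75,-50,75),(54,24,91),(54,-24,91),(-51,14.5,117),(-51,-14.5,117)):
    u=proj(f,R@np.array(p)/1e3+b);print(p,np.round(u,1)); cv2.circle(im,tuple(int(round(a)) for a in u),4,(0,255,0),1)
cv2.imwrite("pics/w1m.png",im)
```

```text
t 2.65 tcp [ 0.5124 -0.1696  0.2041] box mm [-116.9  -11.1  204.1] tilt [ 0.007 -0.008 -1.   ] zang 96.78 F [ 0.2 -1.1 -0.2] gw 0.0 q6 -2.19
to (-115, 0, 100) [104.   -1.1  12.1]
(-76, 14.5, 95) [347.3 276.6]
(-76, -14.5, 95) [311.9 277.2]
(-75, 50, 75) [385.9 267.7]
(-75, -50, 75) [272.  269.8]
(54, 24, 91) [356.5 402.7]
(54, -24, 91) [305.4 403.3]
(-51, 14.5, 117) [349.7 317.7]
(-51, -14.5, 117) [312.3 318.3]
```

View pics/w1m.png

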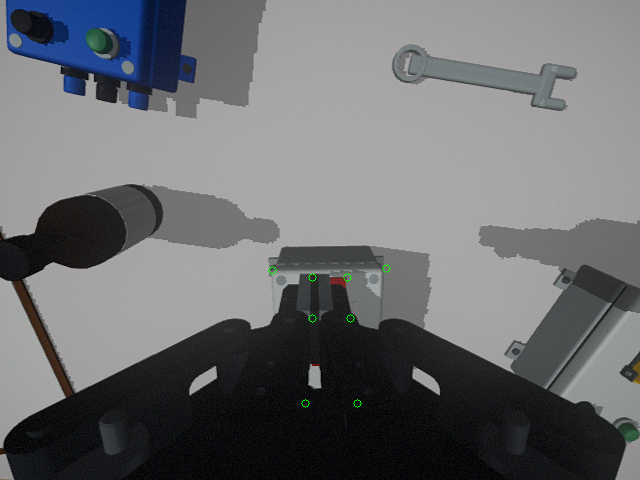

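The lip's right corner shows at (346,277) and the lid's front corners at (272,266) and (383,267), each within about 3 px of prediction. I'll go down in front of the lip.

Request:
{"name": "jog_arm", "arguments": {
  "moves": [25,-1,4,-1,30,0,4,-0.5,30,0,4,0,26,0,2,0,5,0,0,0]
}}

```text
time: 3.32
eef_pos: [0.51, -0.1476, 0.0853]
eef_rot: [[0.005, -0.989, -0.145], [-0.005, -0.145, 0.989], [-1.0, -0.005, -0.006]]
ft_force: [-0.1, 0.9, 0.1]
grip_width: -0.001
```

Run:
```python
from h import *
st();to(-95,0,82);to(-88,0,82)
f=grab("wrist","pics/w2.png");f=grab("scene","pics/s2.png")
cv2.imwrite("pics/s2c.png",cv2.resize(f["image"][140:280,160:320,::-1],None,fx=4,fy=4))
```

```text
t 3.325 tcp [ 0.51   -0.1476  0.0853] box mm [-116.1   11.1   85.3] tilt [ 0.005 -0.005 -1.   ] zang 98.33 F [-0.1  0.9  0.1] gw -0.0 q6 -2.19
to (-95, 0, 82) [  3.5 -21.  -11.2]
to (-88, 0, 82) [  3.5 -28.  -11.2]
```

View pics/s2c.png

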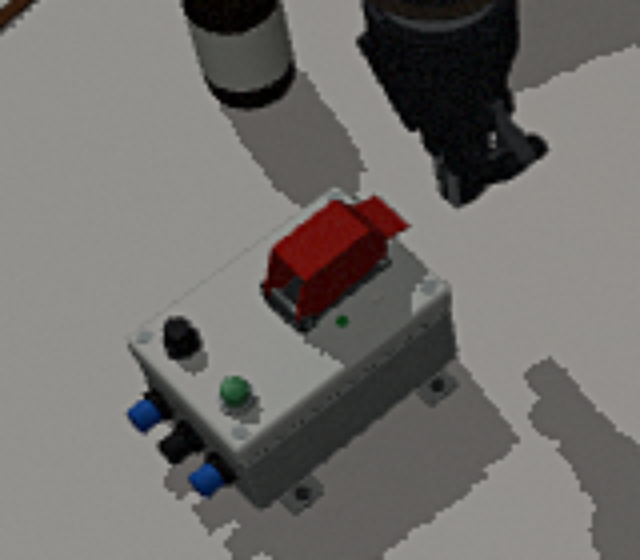

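View pics/w2.png

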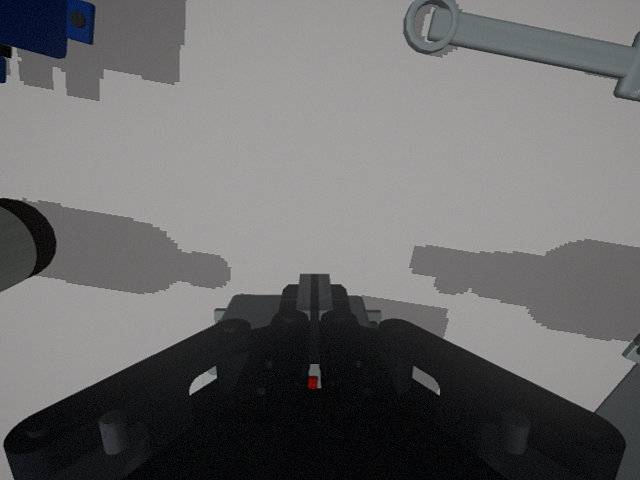

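The fingertip hangs clear in front of the lip: in the crop the tip is at about (460,200) and the lip at (395,215). I'll centre it and close up.

Request:
{"name": "jog_arm", "arguments": {
  "moves": [2,-6,-5,0,2,-6,-4,0,1,-5,-2,0,0,-2,0,0,0,0,0,0]
}}

```text
time: 4.05
eef_pos: [0.5363, -0.1587, 0.0865]
eef_rot: [[0.016, -0.989, -0.144], [-0.011, -0.144, 0.989], [-1.0, -0.014, -0.013]]
ft_force: [0.5, 0.9, -1.0]
grip_width: -0.004
```

```bash
python3 -c "
from h import *
st();to(-88,0,82)"
```

```text
t 4.05 tcp [ 0.5363 -0.1587  0.0865] box mm [-91.7  -3.6  86.5] tilt [ 0.016 -0.011 -1.   ] zang 98.29 F [ 0.5  0.9 -1. ] gw -0.0 q6 -2.18
to (-88, 0, 82) [ 4.5 -3.6  3.7]
```

Request:
{"name": "jog_arm", "arguments": {
  "moves": [3,-1,2,0,3,0,1,0,1,0,0,0,0,0,0,0,0,0,0,0]
}}

```text
time: 4.68
eef_pos: [0.5363, -0.1551, 0.0785]
eef_rot: [[0.015, -0.989, -0.144], [-0.01, -0.144, 0.989], [-1.0, -0.013, -0.012]]
ft_force: [-0.5, 0.1, -0.7]
grip_width: 0.005
```

Run:
```python
from h import *
st();to(-88,0,82)
f=grab("scene","pics/s3.png")
cv2.imwrite("pics/s3c.png",cv2.resize(f["image"][140:280,160:320,::-1],None,fx=4,fy=4))
```

```text
t 4.675 tcp [ 0.5363 -0.1551  0.0785] box mm [-91.2  -0.   78.5] tilt [ 0.015 -0.01  -1.   ] zang 98.29 F [-0.5  0.1 -0.7] gw 0.0 q6 -2.18
to (-88, 0, 82) [-3.4 -3.2 -0. ]
```

View pics/s3c.png

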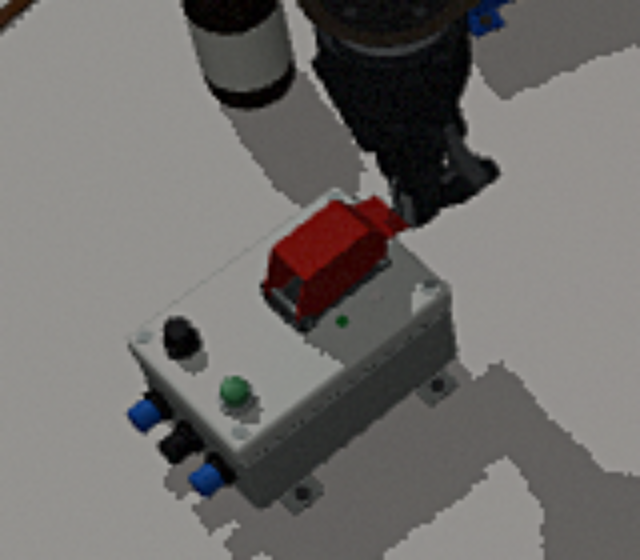

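Request:
{"name": "jog_arm", "arguments": {
  "moves": [-1,-1,0,0,-1,-1,0,0,-1,-1,0,0,-1,-1,0,0,0,0,0,0]
}}

```text
time: 5.35
eef_pos: [0.5397, -0.1547, 0.0828]
eef_rot: [[0.012, -0.989, -0.145], [-0.01, -0.145, 0.989], [-1.0, -0.011, -0.012]]
ft_force: [-1.0, -0.2, 0.8]
grip_width: -0.002
```

```bash
python3 -c "
from h import *
st()"
```

```text
t 5.35 tcp [ 0.5397 -0.1547  0.0828] box mm [-87.8  -0.1  82.8] tilt [ 0.012 -0.01  -1.   ] zang 98.31 F [-1.  -0.2  0.8] gw -0.0 q6 -2.17
```

Request:
{"name": "jog_arm", "arguments": {
  "moves": [0.5,-1,0,0,0.5,-1,0,0,0,0,0,0,0,0,0,0,0,0,0,0]
}}

```text
time: 5.98
eef_pos: [0.5396, -0.1547, 0.0816]
eef_rot: [[0.006, -0.989, -0.145], [-0.01, -0.145, 0.989], [-1.0, -0.004, -0.011]]
ft_force: [-3.0, -1.0, 1.4]
grip_width: -0.001
```

```bash
python3 -c "
from h import *
st()"
```

```text
t 5.975 tcp [ 0.5396 -0.1547  0.0816] box mm [-87.8  -0.1  81.6] tilt [ 0.006 -0.01  -1.   ] zang 98.35 F [-3.  -1.   1.4] gw -0.0 q6 -2.17
```

Request:
{"name": "jog_arm", "arguments": {
  "moves": [-5,-2,0,0,-6,-2.5,0,0,-6,-3,0,0,-6,-3.5,0,0,0,-1,0,0]
}}

```text
time: 6.6
eef_pos: [0.5476, -0.1535, 0.1053]
eef_rot: [[-0.008, -0.989, -0.147], [-0.011, -0.147, 0.989], [-1.0, 0.009, -0.01]]
ft_force: [-6.5, -1.5, 3.6]
grip_width: 0.005
```

Run:
```python
from h import *
st()
f=grab("scene","pics/s4.png")
cv2.imwrite("pics/s4c.png",cv2.resize(f["image"][140:280,160:320,::-1],None,fx=4,fy=4))
```

```text
t 6.6 tcp [ 0.5476 -0.1535  0.1053] box mm [-7.980e+01 -1.000e-01  1.053e+02] tilt [-0.008 -0.011 -1.   ] zang 98.47 F [-6.5 -1.5  3.6] gw 0.01 q6 -2.16
```

View pics/s4c.png

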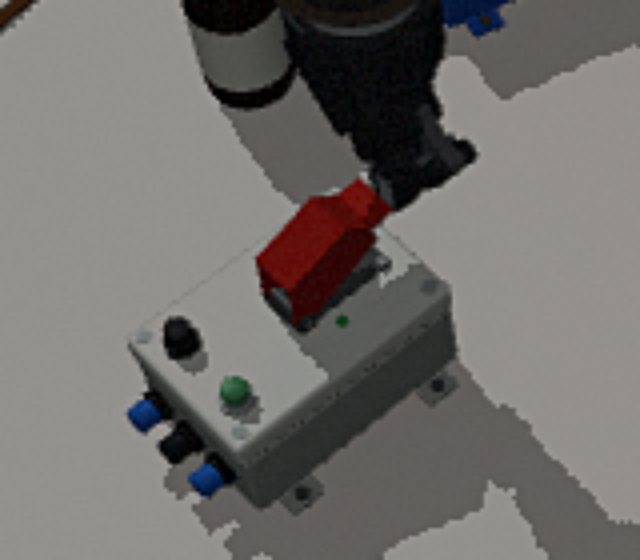

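Lifting works: the guard is tilted about 0.3 rad and the tip is about 11 mm below the lip. I'll follow the arc.

Request:
{"name": "jog_arm", "arguments": {
  "moves": [-6.5,-3.5,0,0,-6.5,-4,0,0,-6.5,-4.5,0,0,-6,-5,0,0,-6,-5,0,0]
}}

```text
time: 7.28
eef_pos: [0.5732, -0.1494, 0.1397]
eef_rot: [[-0.001, -0.989, -0.147], [-0.011, -0.147, 0.989], [-1.0, 0.002, -0.011]]
ft_force: [0.2, 1.0, 0.2]
grip_width: 0.002
```

Run:
```python
from h import *
st()
f=grab("scene","pics/s5.png")
cv2.imwrite("pics/s5c.png",cv2.resize(f["image"][140:280,160:320,::-1],None,fx=4,fy=4))
```

```text
t 7.275 tcp [ 0.5732 -0.1494  0.1397] box mm [-53.8   0.4 139.7] tilt [-0.001 -0.011 -1.   ] zang 98.44 F [0.2 1.  0.2] gw 0.0 q6 -2.13
```

View pics/s5c.png

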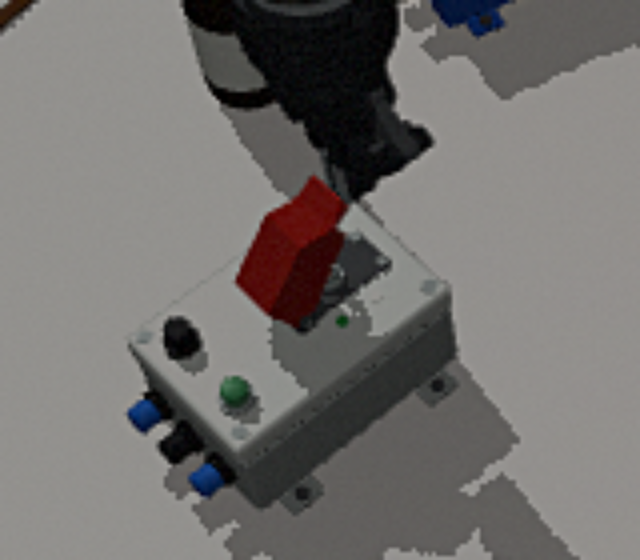

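The guard is at about 0.8 rad. From here I push back horizontally.

Request:
{"name": "jog_arm", "arguments": {
  "moves": [0,-8,0,0,0,-9,0,0,0,-9,0,0,0,-9,0,0,0,-9,0,0]
}}

```text
time: 7.95
eef_pos: [0.6205, -0.1425, 0.1401]
eef_rot: [[0.001, -0.989, -0.147], [-0.011, -0.147, 0.989], [-1.0, 0.001, -0.011]]
ft_force: [0.1, -0.1, -0.2]
grip_width: 0.003
```

Run:
```python
from h import *
st()
f=grab("scene","pics/s6.png")
cv2.imwrite("pics/s6c.png",cv2.resize(f["image"][140:280,160:320,::-1],None,fx=4,fy=4))
```

```text
t 7.95 tcp [ 0.6205 -0.1425  0.1401] box mm [ -6.    0.5 140.1] tilt [ 0.001 -0.011 -1.   ] zang 98.43 F [ 0.1 -0.1 -0.2] gw 0.0 q6 -2.09
```

View pics/s6c.png

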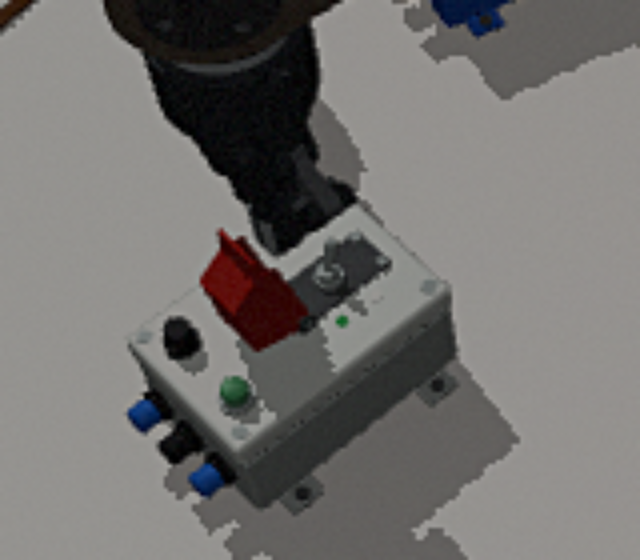

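The guard stands open by itself and the toggle is visible at about (330,275) in the crop. I'll back off, lower in front of the toggle, and then push it.

Request:
{"name": "jog_arm", "arguments": {
  "moves": [0,15,0,0,0,18,0,0,0,18,0,0,0,12,0,0,0,0,0,0]
}}

```text
time: 8.62
eef_pos: [0.5537, -0.1519, 0.1394]
eef_rot: [[-0.001, -0.989, -0.147], [-0.011, -0.147, 0.989], [-1.0, 0.003, -0.011]]
ft_force: [0.2, -0.1, 0.3]
grip_width: -0.002
```

Request:
{"name": "jog_arm", "arguments": {
  "moves": [10,0,0,0,12,0,0,0,10,0,0,0,5,0,0,0,0,0,0,0]
}}

```text
time: 9.25
eef_pos: [0.5541, -0.152, 0.0987]
eef_rot: [[-0.002, -0.989, -0.147], [-0.01, -0.147, 0.989], [-1.0, 0.003, -0.01]]
ft_force: [0.1, -0.2, -0.3]
grip_width: -0.002
```

Run:
```python
from h import *
st();to(-36,0,98)
f=grab("scene","pics/s7.png")
cv2.imwrite("pics/s7c.png",cv2.resize(f["image"][140:280,160:320,::-1],None,fx=4,fy=4))
```

```text
t 9.25 tcp [ 0.5541 -0.152   0.0987] box mm [-73.    0.5  98.7] tilt [-0.002 -0.01  -1.   ] zang 98.47 F [ 0.1 -0.2 -0.3] gw -0.0 q6 -2.15
to (-36, 0, 98) [  0.6 -37.   -0.7]
```

View pics/s7c.png

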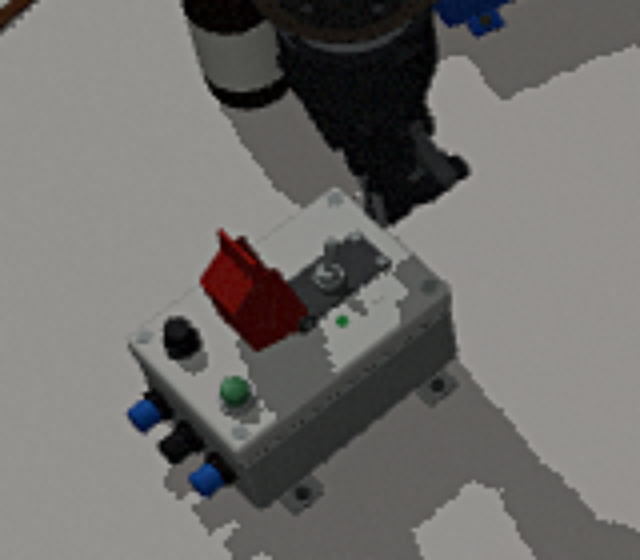

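Request:
{"name": "jog_arm", "arguments": {
  "moves": [0,-10,0,0,0,-8,0,0,0,-6,0,0,0,-5,0,0,0,-5,0,0]
}}

```text
time: 9.93
eef_pos: [0.59, -0.1473, 0.1003]
eef_rot: [[-0.003, -0.989, -0.148], [-0.012, -0.148, 0.989], [-1.0, 0.005, -0.011]]
ft_force: [-6.7, -2.4, 1.6]
grip_width: 0.0
```

Run:
```python
from h import *
st();to(-36,0,98)
f=grab("scene","pics/s8.png")
cv2.imwrite("pics/s8c.png",cv2.resize(f["image"][140:280,160:320,::-1],None,fx=4,fy=4))
```

```text
t 9.925 tcp [ 0.59   -0.1473  0.1003] box mm [-3.690e+01  1.000e-01  1.003e+02] tilt [-0.003 -0.012 -1.   ] zang 98.51 F [-6.7 -2.4  1.6] gw 0.0 q6 -2.12
to (-36, 0, 98) [ 2.3 -0.9 -0.1]
```

View pics/s8c.png

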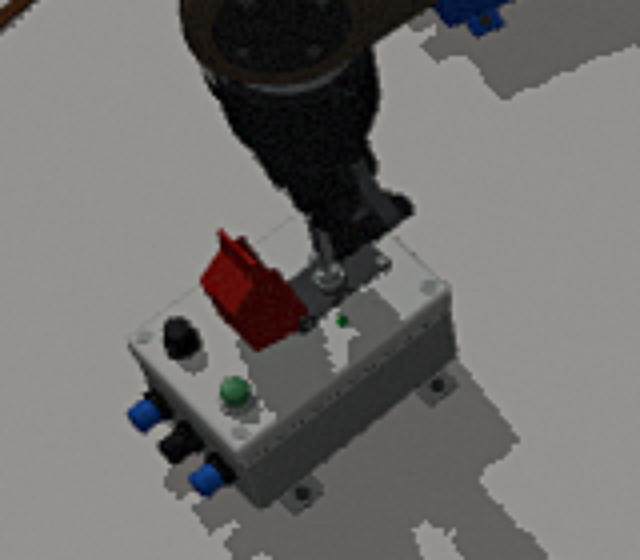

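The force against the tip (about 7 N) suggests the toggle is at its run stop. I'll back off and look.

Request:
{"name": "jog_arm", "arguments": {
  "moves": [0,8,0,0,0,10,0,0,0,10,0,0,-10,5,0,0,-10,0,0,0]
}}

```text
time: 10.6
eef_pos: [0.5548, -0.1519, 0.1207]
eef_rot: [[-0.003, -0.989, -0.147], [-0.011, -0.147, 0.989], [-1.0, 0.004, -0.01]]
ft_force: [-0.6, -0.3, 0.2]
grip_width: 0.003
```

Run:
```python
from h import *
st()
R,b=box(np.load("red.npy"))
a=load("pics/s7.pkl");f=grab("scene","pics/s9.png")
for p in((-36,0,107),(-22,0,107)): print(np.array(proj(f,R@np.array(p)/1e3+b)))
A=[cv2.resize(g["image"][185:225,220:270,::-1],None,fx=8,fy=8,interpolation=cv2.INTER_CUBIC) for g in(a,f)]
cv2.imwrite("pics/s9c.png",np.hstack(A))
```

```text
t 10.6 tcp [ 0.5548 -0.1519  0.1207] box mm [-72.4   0.5 120.7] tilt [-0.003 -0.011 -1.   ] zang 98.47 F [-0.6 -0.3  0.2] gw 0.0 q6 -2.15
[242.76785855 199.974975  ]
[237.70695536 203.74017306]
```

View pics/s9c.png

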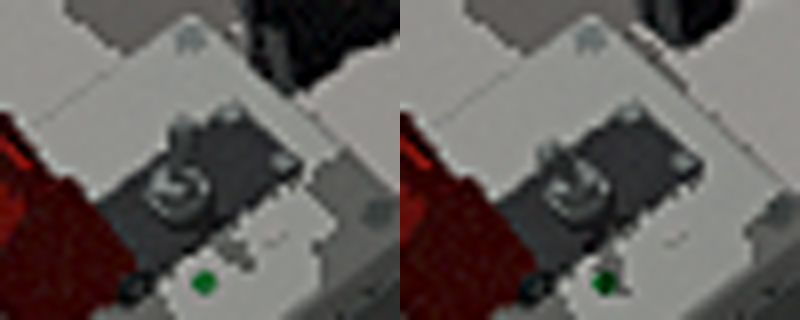

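The toggle tip moved from (180,125) to (150,150) in the 8x crops, so it's at run, and the guard is still open. Now I'll go over and behind the guard.

Request:
{"name": "jog_arm", "arguments": {
  "moves": [-20,0,0,0,-25,0,0,0,-25,0,0,0,-5,-15,0,0,0,-25,0,0]
}}

```text
time: 11.28
eef_pos: [0.5977, -0.146, 0.2048]
eef_rot: [[0.007, -0.989, -0.147], [-0.015, -0.147, 0.989], [-1.0, -0.005, -0.016]]
ft_force: [0.2, -0.4, -0.2]
grip_width: -0.001
```

Request:
{"name": "jog_arm", "arguments": {
  "moves": [0,-30,0,0,0,-30,0,0,0,-25,0,0,0,-15,0,0,0,0,0,0]
}}

```text
time: 11.9
eef_pos: [0.7031, -0.1305, 0.2097]
eef_rot: [[0.015, -0.989, -0.148], [-0.017, -0.148, 0.989], [-1.0, -0.012, -0.019]]
ft_force: [0.6, -0.9, 0.0]
grip_width: -0.002
```

Run:
```python
from h import *
st();to(68,0,122)
```

```text
t 11.9 tcp [ 0.7031 -0.1305  0.2097] box mm [ 77.5   0.7 209.7] tilt [ 0.015 -0.017 -1.   ] zang 98.5 F [ 0.6 -0.9  0. ] gw -0.0 q6 -2.04
to (68, 0, 122) [87.6 10.5  1. ]
```

Request:
{"name": "jog_arm", "arguments": {
  "moves": [20,0,0,0,25,0,0,0,20,0,0,0,15,0,0,0,3,0,0,0]
}}

```text
time: 12.52
eef_pos: [0.7015, -0.1322, 0.1207]
eef_rot: [[0.012, -0.989, -0.147], [-0.016, -0.147, 0.989], [-1.0, -0.009, -0.018]]
ft_force: [0.1, -0.8, -0.2]
grip_width: -0.0
```

Run:
```python
from h import *
st();to(20,0,122)
f=grab("scene","pics/s10.png")
cv2.imwrite("pics/s10c.png",cv2.resize(f["image"][140:280,160:320,::-1],None,fx=4,fy=4))
```

```text
t 12.525 tcp [ 0.7015 -0.1322  0.1207] box mm [ 75.6  -0.7 120.7] tilt [ 0.012 -0.016 -1.   ] zang 98.45 F [ 0.1 -0.8 -0.2] gw -0.0 q6 -2.04
to (20, 0, 122) [-1.8 55.6  1. ]
```

View pics/s10c.png

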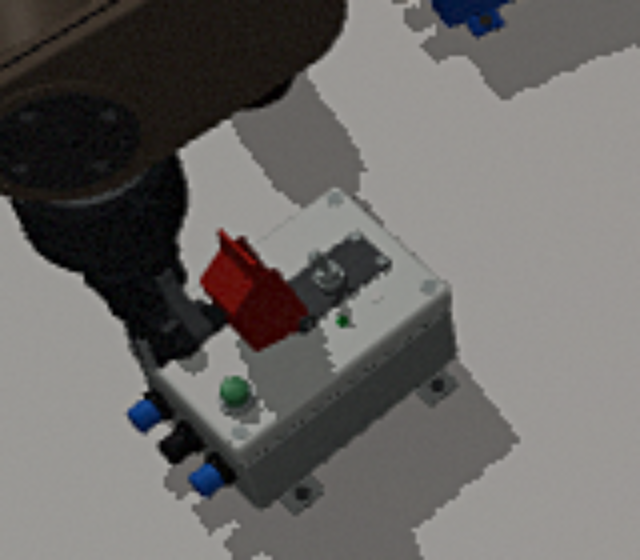

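Request:
{"name": "jog_arm", "arguments": {
  "moves": [-1,10,0,0,-1,10,0,0,-1,9,0,0,0,9,0,0,0,9,0,0]
}}

```text
time: 13.2
eef_pos: [0.6542, -0.1403, 0.1279]
eef_rot: [[0.019, -0.989, -0.147], [-0.019, -0.147, 0.989], [-1.0, -0.016, -0.021]]
ft_force: [-0.6, -0.0, 0.2]
grip_width: 0.003
```

Run:
```python
from h import *
st();to(10,0,123)
f=grab("scene","pics/s11.png")
cv2.imwrite("pics/s11c.png",cv2.resize(f["image"][140:280,160:320,::-1],None,fx=4,fy=4))
```

```text
t 13.2 tcp [ 0.6542 -0.1403  0.1279] box mm [ 27.7  -2.  127.9] tilt [ 0.019 -0.019 -1.   ] zang 98.45 F [-0.6 -0.   0.2] gw 0.0 q6 -2.07
to (10, 0, 123) [ 4.6 17.8  2.2]
```

View pics/s11c.png

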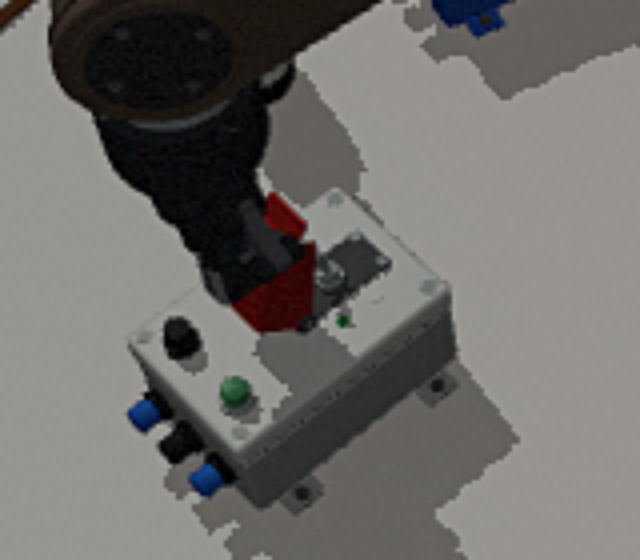

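The guard is swinging forward, at about 1 rad with the finger behind it. I'll keep pushing.

Request:
{"name": "jog_arm", "arguments": {
  "moves": [0,8,1,0,0,8,0,0,0,8,0,0,0,8,0,0,0,5,0,0]
}}

```text
time: 13.88
eef_pos: [0.6136, -0.145, 0.1266]
eef_rot: [[0.017, -0.989, -0.147], [-0.018, -0.147, 0.989], [-1.0, -0.014, -0.021]]
ft_force: [-0.2, -0.5, -0.6]
grip_width: 0.0
```

Run:
```python
from h import *
st()
f=grab("scene","pics/s12.png")
cv2.imwrite("pics/s12c.png",cv2.resize(f["image"][140:280,160:320,::-1],None,fx=4,fy=4))
```

```text
t 13.875 tcp [ 0.6136 -0.145   0.1266] box mm [-13.2  -0.9 126.6] tilt [ 0.017 -0.018 -1.   ] zang 98.45 F [-0.2 -0.5 -0.6] gw 0.0 q6 -2.1
```

View pics/s12c.png

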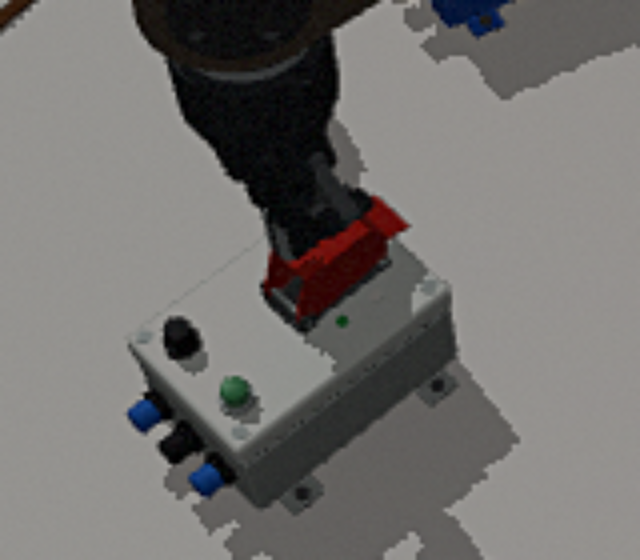

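The guard has dropped: the lip is at (390,215), as at the start. I'll lift off and compare with the start images.

Request:
{"name": "jog_arm", "arguments": {
  "moves": [-15,0,0,0,-25,0,0,0,-30,0,0,0,-30,10,0,0,-20,20,0,0]
}}

```text
time: 14.55
eef_pos: [0.5822, -0.1471, 0.2525]
eef_rot: [[0.017, -0.989, -0.148], [-0.019, -0.148, 0.989], [-1.0, -0.014, -0.021]]
ft_force: [-0.1, -0.4, -0.9]
grip_width: 0.002
```

Request:
{"name": "jog_arm", "arguments": {
  "moves": [0,30,0,0,0,30,0,0,0,30,0,0,0,10,0,0,0,0,0,0]
}}

```text
time: 15.18
eef_pos: [0.4838, -0.1634, 0.2613]
eef_rot: [[0.033, -0.988, -0.148], [-0.026, -0.149, 0.988], [-0.999, -0.028, -0.031]]
ft_force: [0.1, -0.6, -0.8]
grip_width: 0.001
```

Run:
```python
from h import *
st()
A=load("pics/scene0.pkl")["image"];f=grab("scene","pics/s13.png");B=f["image"]
def red(im):
    h=cv2.cvtColor(im,cv2.COLOR_RGB2HSV);m=(((h[...,0]<8)|(h[...,0]>172))&(h[...,1]>150)&(h[...,2]>50)).astype(np.uint8)
    k=np.zeros_like(m);k[170:280,180:300]=1;return m*k
print("red px",red(A).sum(),red(B).sum(),"xor",(red(A)^red(B)).sum())
d=cv2.absdiff(A,B).max(2)
for n,(x,y,w,h) in dict(wrench=(325,180,65,70),tub=(395,340,55,60),bottle=(200,105,40,65),yellow=(255,280,110,100)).items(): print(n,(d[y:y+h,x:x+w]>50).sum())
cv2.imwrite("pics/s13c.png",cv2.resize(B[:,:,::-1],None,fx=1.25,fy=1.25))
T=grab("top","pics/t13.png")
```

```text
t 15.175 tcp [ 0.4838 -0.1634  0.2613] box mm [-144.3   -0.9  261.3] tilt [ 0.033 -0.026 -0.999] zang 98.53 F [ 0.1 -0.6 -0.8] gw 0.0 q6 -2.24
red px 333 339 xor 10
wrench 0
tub 8
bottle 0
yellow 25
```

View pics/s13c.png

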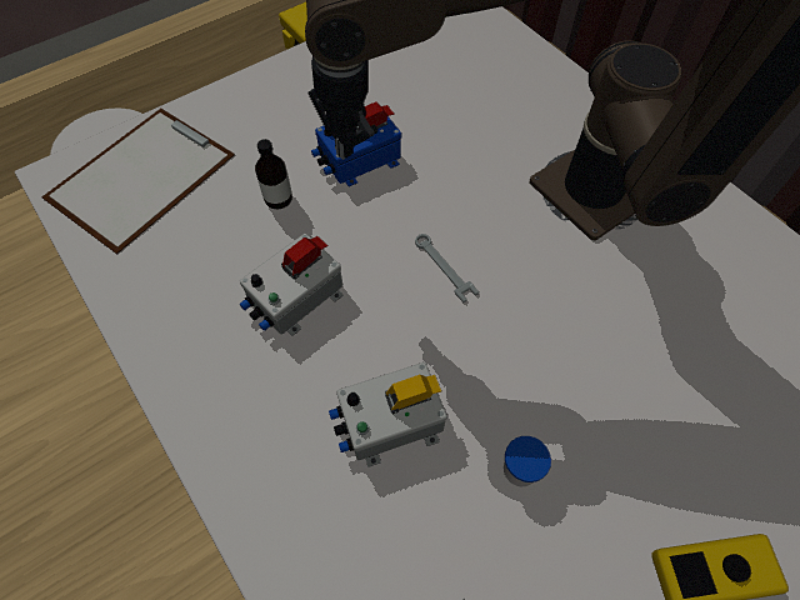

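View pics/t13.png

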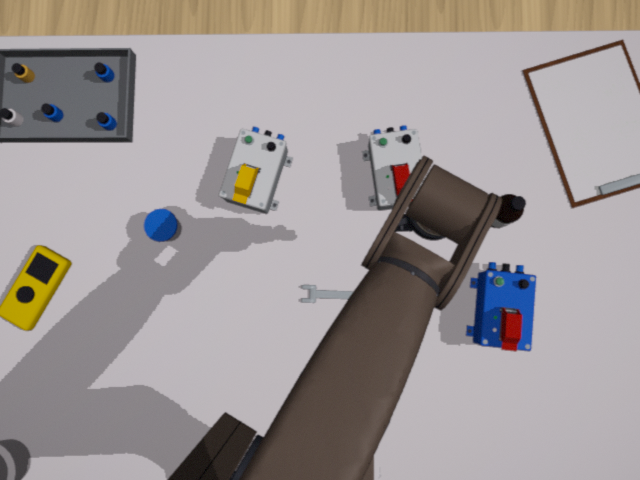

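Both views show the red guard shut and the yellow guard shut. The bottle, tub and wrench look unmoved, and the hand is well clear at z 0.26. Handing in.

```bash
python3 -c "
from h import *
st();print(ctrl.hand_in())"
```

```text
t 15.275 tcp [ 0.4843 -0.1634  0.261 ] box mm [-143.8   -0.9  261. ] tilt [ 0.032 -0.026 -0.999] zang 98.57 F [ 0.4 -0.6 -0. ] gw 0.0 q6 -2.24
the job is handed in; nothing more can be done
None
```

The pump switch is at run under its shut red guard, and I handed the job in at about 15.3 s; no verdict was reported. I lifted the guard by its lip with the closed fingertips and swung it back until it stayed open. Then I pushed the toggle over to run, pushed the guard forward from behind until it dropped shut, and backed the arm clear.

**Last checks:**
- **Toggle:** it was seen leaning to the run side before I shut the guard. It cannot be seen under the shut guard, so it was not rechecked afterwards.
- **Red guard:** its red pixels in the scene camera match the start view to within 10 pixels of about 335, so it looks fully shut.
- **Other objects:** the wrench and bottle areas were unchanged. The tub (8 pixels) and yellow box (25 pixels) differed slightly, which I put down to the arm's shadow; both look unmoved, with the yellow guard shut.
- **Forces:** the highest reading I took was about 7 N, and it was near zero at the end. I only read it after each move, so brief peaks in between are not covered.

No check failed or disagreed.

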